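# Lock the bench lift in float and load it with glass jars

## Task

Get the little hydraulic bench lift ready and load it: push the valve lever away from you, on past the stiff detent until it drops into its float notch, then lock it there by passing the loose steel pin through both ears and the lever's eye between them, head fully home against an ear. Only when it is pinned, stand every glass jar upright on the lift's deck; handle the jars gently, with the lightest grip you can, because the glass cracks if squeezed hard.

Things in the scene. Friction and masses are not known exactly. Their poses are not given: they have to be found in the camera images.
- pivot (a point): Pivot of the lever of the fixed hydraulic valve, 110 mm above the bench; axes as point ears. The valve: dark foot 240 x 90 x 12 mm along x, grey block, black-knobbed lever, and two upright steel ears at the end nearer the robot, turned up to 0.25 rad from facing it. Valve and lift swap sides from start to start.
- ears (a point): Centre of the ears' holes, midway between the ears, 110 mm up. x: level, from the robot's side to the pivot 100 mm away; y: along the holes; z up. Each ear: 44 mm wide (x), 10 mm thick (y), top 132 mm up, round 17 mm hole. Outer faces 20 mm either side of this point along y, inner faces 10 mm. The pin may enter from either side.
- lever (a joint): Lever angle (rad). 0: hold (starts 0 to 0.1), handle leaning 0.34 rad towards the robot; grows as the knob is pushed away from the robot. Moves freely (3 N at the knob) to 0.35, then the detent resists with up to about 14 N; let go before 0.51 it springs back to about 0.35; past that it snaps into the float notch at 0.68, against its end stop, and stays (14 N pulls it out).
- lever_knob (a point): Centre of the lever's black ball knob, 40 mm in diameter, 140 mm from the pivot on a 13 mm round rod, 240 to 250 mm above the bench. Pushed, it moves along +x of point ears, about 93 mm from hold to float.
- lever_eye (a point): Centre of the round 17 mm hole in the eye on the lever's tail: a dark plate 36 mm square, 12 mm thick, 100 mm from the pivot, that rises between the ears as the lever is pushed; within 2 mm of point ears in float.
- pin_head (a point): Centre of the head of the loose steel pin (0.16 kg) lying flat on the bench. Head: block 40 mm long (x), 24 mm wide (y), 30 mm high (z), centre 15 mm up. The shaft starts 20 mm from here along +x and runs 70 mm more, on the line through this point, level: round, 14 mm in diameter, the last 13 mm tapering to 5 mm.
- pin_neck (a point): The pin's shoulder, where the shaft meets the head: on the shaft's axis, 20 mm from the head's centre. It ends against an ear's outer face.
- pin_tip (a point): End of the pin's tapered shaft, on its axis, 70 mm from the shoulder.
- deck (a point): Grey bench lift, lowered and fixed, turned by up to 0.25 rad. The point is the centre of the deck's upper face, 60 mm above the bench. Inside its rim the deck is 304 mm along x (away from the robot) and 134 mm along y; the rim is 7 mm high, 8 mm thick.
- jar0_mid (a point): A closed amber glass jar with a steel lid, 56 mm in diameter, 56 mm tall, 0.16 kg, standing on the bench; this point is its centre, half-way up; z is its upright axis. Absent in some starts (3 or 4 jars are there). Cracks when the fingers press on it with more than 80 N in all (40 N from each of two).
- jar1_mid (a point): Another such jar (centre, half-way up). Absent in some starts (3 or 4 jars are there). Cracks when the fingers press on it with more than 80 N in all (40 N from each of two).
- jar2_mid (a point): Another such jar (centre, half-way up). Absent in some starts (3 or 4 jars are there). Cracks when the fingers press on it with more than 80 N in all (40 N from each of two).
- jar3_mid (a point): Another such jar (centre, half-way up). Absent in some starts (3 or 4 jars are there). Cracks when the fingers press on it with more than 80 N in all (40 N from each of two).
Not all that is in view belongs to the job. Of the things shaped like the part that bears pin_head, the bare steel one is meant.

How it is judged:
By the outcome, as a careful person would: the job done as asked, in the order asked, and still so for the second after the job is handed in, with the robot touching nothing.
Of jar0, jar1, jar2, jar3 only 3 to 4 are there at a start; the rules pass over those that are not, and their reading is None.
At some moment in a run one of jar0, jar1, jar2, jar3 may be knocked a few centimetres aside while the robot is not near it.
It also fails if it takes over 208 s, if anything falls off the work surface, if the arm or the gripper's body presses on something with over 40 N, if the wrist force passes 120 N, or if a joint passes its speed limit or range.

## Robot

A 6-joint arm with a two-finger parallel gripper is mounted at the origin on the work surface. World frame = base frame: x ahead of the robot, y to its left, z up, the work surface at z = 0. Lengths are in m, angles in rad, forces in N, time in s.
With the tool pointing down it reaches from about 0.275 to 0.75 m from the base axis. Payload 10.2 kg.
Tool frame: the origin (TCP) lies on the centre line of the jaws, within the pads' length; the fingertips stand ahead of it and the grasp point (between the pads) lies 2 mm behind it (finger_overhang is the z of the fingertips in the tool frame, in m); z points along the fingers, y is the line along which they close (so a half turn about z gives the same grasp; the last joint's range is limited). The gripper opens to 85 mm and grips with 20 to 120 N. Pads are 22 mm wide; open, the fingers measure 114 mm over their backs; the gripper's body (76 mm by 85 mm) begins 54 mm behind the grasp point. The pads swing forward as they close: fully open they stand 13 mm farther back than shut.
Start: joints at [0.944, 0.313, 1.498, -0, 1.331, -0.223], TCP at [0.206, 0.483, 0.248] pointing down, gripper open.
Joint ranges: [-2.94, 2.94], [-0.97, 2.17], [0.19, 2.56], [-1.23, 4.37], [0.02, 3.11], [-2.88, 2.88]. Speed limits (rad/s): [2.39, 2.39, 3.01, 3.14, 3.14, 3.14].

## Interface

Orientations are given as a rotation vector (axis times angle).
In Python, from bench import * gives the robot as it stands.
- The arm moves only by the tool move_arm, never from a script. Its argument "plan" is a list of rows, each an object of numbers: "dx", "dy", "dz": the shift along the world's x, y, z as a fraction of full scale; "wx", "wy", "wz": the turn, a rotation vector about the world's x, y, z as a fraction of full scale. In form: [{"dx": .., "dy": .., "dz": .., "wx": .., "wy": .., "wz": ..}, ...]. A call has 1 to 5 rows; each row is the pose to reach, as a shift and turn from the pose commanded when the call began; what a row does not reach only later rows make up. Full scale, the value 1, is 1 m for a shift and pi/4 rad for a turn. A row lasts 1/8 s, in which the tool goes at most 62.5 mm and 10.7 degrees, less where a joint would pass 70% of its speed; a pose out of reach is approached as far as the arm can. A call with a number of a shift or a turn outside -1 to 1 is refused whole. A call with a gripper value outside its range is refused whole. "grip" is the closure, from -1 (fully open) to 1 (shut), set as the call begins (left out, the last holds). The fingers move at their own pace and stop on an object; the grip force is fixed at half the most. Time passes only in rows, so rows that repeat a pose let the fingers close. It gives the time, the measured TCP pose, the force, the opening and the grip force at its end, in the units of the state.
- get_state(): the state, without advancing time (a new reading comes with each control period).
- get_image(name): name is "side" or "top" or "wrist"; returns a dict with "color" (480x640x3 uint8, red, green, blue), "fx", "fy", "cx", "cy" (pixels), "R" (3x3) and "t" (3): a world point X has camera coordinates R X + t. Camera axes: x right, y down, z forward; pixel columns grow to the right and rows downward; lengths in m; the calibration is good to about 2 mm. A picture is of the moment at which its call begins. There is no depth.
- finish_job(): hands the job in; it is judged then, once.
The state is a dict: "time": time; "joint_positions": joint angles; "qd": joint speeds; "joint_efforts": joint torques, N m; "eef_pos": TCP position; "ee_rot": TCP orientation; "force": force on the tool from outside, world axes, zero at the start; "moment": the same for the moment, N m; "opening": opening from 0.0 (shut) to 1.0 (fully open); "grip_force": force on a finger pad.
Only numpy, scipy, OpenCV 4.12 (cv2) and the standard library are available. Lean on these libraries where they do the work, as an engineer would, in place of code of your own. Each camera call takes 0.05 s, during which the arm holds its last target. There are 200 camera calls.

## Working session

There is one attempt and no reset: what is moved stays moved. The work goes in short steps, Python scripts to look and compute and a tool call to move; the robot and the scene stay as the last step left them, time stands still between calls to the robot, and variables do not carry over. Pictures are saved under pics/ and viewed, at most 14 in all, crops included, and the job is handed in when it is done.

Besides the shell and the picture viewer there is one more tool, called after "Emit:" by a JSON object that holds its "op" and its "data". move_arm: Moves the arm, as the interface text tells. Its arguments: {"type":"object","properties":{"plan":{"type":"array","items":{"type":"object","properties":{"dx":{"type":"number","minimum":-1,"maximum":1},"dy":{"type":"number","minimum":-1,"maximum":1},"dz":{"type":"number","minimum":-1,"maximum":1},"wx":{"type":"number","minimum":-1,"maximum":1},"wy":{"type":"number","minimum":-1,"maximum":1},"wz":{"type":"number","minimum":-1,"maximum":1}}}},"grip":{"type":"number"}},"required":["plan"]}

```bash
ls; mkdir -p pics
cat > h.py <<'E'
from bench import *
import numpy as np, cv2
def snap(cam,name):
    im=get_image(cam); cv2.imwrite('pics/'+name+'.png',im['color'][:,:,::-1]); np.save('pics/'+name+'.npy',im,allow_pickle=True); return im
def load(name): return np.load('pics/'+name+'.npy',allow_pickle=True).item()
def ray(im,u,v):
    d=np.array([(u-im['cx'])/im['fx'],(v-im['cy'])/im['fy'],1.]); R=np.array(im['R']);t=np.array(im['t'])
    return -R.T@t, R.T@d
def onz(im,u,v,z):
    c,d=ray(im,u,v); return c+d*(z-c[2])/d[2]
def proj(im,X):
    p=np.array(im['R'])@np.array(X)+np.array(im['t']); return im['fx']*p[0]/p[2]+im['cx'], im['fy']*p[1]/p[2]+im['cy']
def cross(im1,uv1,im2,uv2):
    c1,d1=ray(im1,*uv1);c2,d2=ray(im2,*uv2)
    s=np.linalg.lstsq(np.stack([d1,-d2],1),c2-c1,rcond=None)[0]
    a=c1+s[0]*d1;b=c2+s[1]*d2
    return (a+b)/2,np.linalg.norm(a-b)
E
python3 - <<'E'
from h import *
for c in ['top','side']:
    im=snap(c,c+'0'); print(c,-np.array(im['R']).T@im['t'],im['fx'],np.array(im['R']).round(2).tolist())
s=get_state(); print({k:np.round(v,3) for k,v in s.items()})
E
```

```text
pics
top [ 0.39218102 -0.01279033  0.92071697] 457.19210907412173 [[0.01, -1.0, -0.01], [-0.98, -0.01, -0.17], [0.17, 0.01, -0.98]]
side [0.48749884 0.90776265 1.11673505] 607.6256277097077 [[-1.0, -0.0, -0.01], [0.01, 0.73, -0.68], [0.01, -0.68, -0.73]]
{'time': np.float64(0.1), 'joint_positions': array([ 0.944,  0.313,  1.498, -0.   ,  1.331, -0.223]), 'qd': array([-0.   , -0.002, -0.001, -0.001, -0.001,  0.001]), 'joint_efforts': array([ 2.0000e-03, -4.1290e+01, -2.6014e+01, -0.0000e+00,  3.0000e-03,
        0.0000e+00]), 'eef_pos': array([0.206, 0.483, 0.248]), 'ee_rot': array([-6.300e-01, -3.077e+00,  2.000e-03]), 'force': array([ 0.109, -0.584, -0.337]), 'moment': array([0.004, 0.023, 0.016]), 'grip_force': np.float64(0.0), 'opening': np.float64(1.0)}
```

View pics/top0.png

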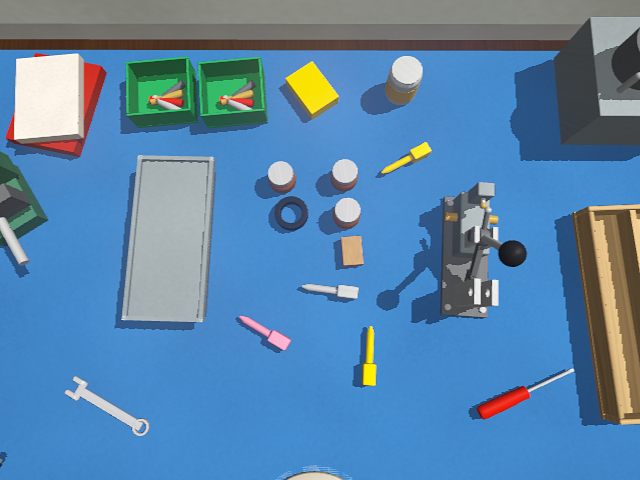

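View pics/side0.png

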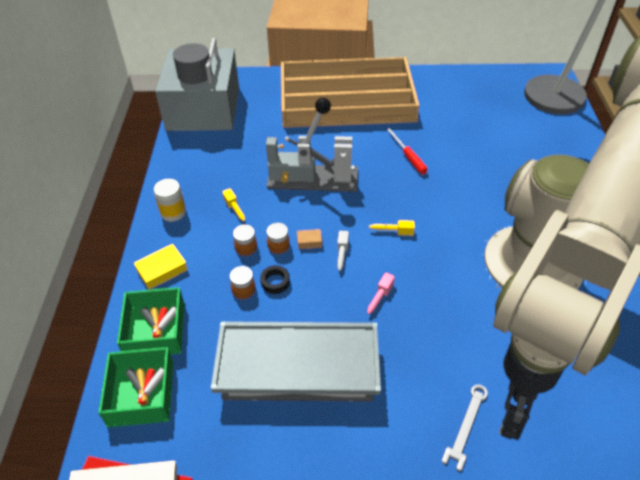

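Three amber jars have steel lids, at (282,177), (344,174) and (347,213) in the top view. The bare steel pin has its head at (347,292) and tip at (304,288). The lift is on the left, and the valve is on the right with its knob at (512,253) and ears at about (483,291). The far jar at (403,80) and the coloured pins are distractors.

Run:
```python
from h import *
t=load('top0');s=load('side0')
g=t['color'][170:330,420:540,::-1]; a=cv2.resize(g,None,fx=3.3,fy=3.3,interpolation=cv2.INTER_CUBIC)
g=s['color'][90:210,250:370,::-1]; b=cv2.resize(g,None,fx=3.3,fy=3.3,interpolation=cv2.INTER_CUBIC)
o=np.zeros((530,800,3),np.uint8); o[:a.shape[0],:a.shape[1]]=a[:530]; o[:b.shape[0],400:400+b.shape[1]]=b
cv2.imwrite('pics/crop1.png',o)
# pin, jars, deck in top
hsv=cv2.cvtColor(t['color'],cv2.COLOR_RGB2HSV)
def blobs(m,box,amin=30):
    mm=np.zeros(m.shape,np.uint8);x0,y0,x1,y1=box;mm[y0:y1,x0:x1]=m[y0:y1,x0:x1]
    n,l,st,c=cv2.connectedComponentsWithStats(mm)
    return [(l==i,st[i],c[i]) for i in range(1,n) if st[i][4]>amin]
grey=((hsv[...,1]<60)&(hsv[...,2]>100)).astype(np.uint8)
for m,st,c in blobs(grey,(260,150,380,310)):
    print(st,c.round(1),'z.056',onz(t,*c,.056).round(3),'z.015',onz(t,*c,.015).round(3))
    if 270<c[1]<300:
        p=np.argwhere(m)[:,::-1].astype(np.float32); 
        print('pinrect',cv2.minAreaRect(p)); 
        W=np.array([onz(t,*q,.015)[:2] for q in p]); mu=W.mean(0);u,sv,vt=np.linalg.svd(W-mu); pr=(W-mu)@vt[0]; print(mu,vt[0],pr.min(),pr.max())
for m,st,c in blobs(grey,(110,140,230,340),2000):
    r=cv2.minAreaRect(np.argwhere(m)[:,::-1].astype(np.float32)); B=cv2.boxPoints(r); print('deck',B.round(1).tolist(),[onz(t,*q,.067).round(3).tolist() for q in B])
k=(t['color'].max(2)<45).astype(np.uint8)
for m,st,c in blobs(k,(490,230,540,275)): ct=c; print('knob top',st,c)
k=(s['color'].max(2)<45).astype(np.uint8)
for m,st,c in blobs(k,(305,90,340,120)): cs=c;print('knob side',st,c)
print(cross(t,ct,s,cs))
```

```text
[332 159  26  26 524] [344.6 171.5] z.056 [ 0.679 -0.053  0.056] z.015 [ 0.693 -0.055  0.015]
[268 161  27  26 520] [280.4 173.5] z.056 [0.674 0.073 0.056] z.015 [0.688 0.077 0.015]
[335 198  26  26 523] [347.3 210. ] z.056 [ 0.601 -0.058  0.056] z.015 [ 0.611 -0.061  0.015]
[302 284  57  15 479] [334.5 289.9] z.056 [ 0.447 -0.034  0.056] z.015 [ 0.45  -0.035  0.015]
pinrect ((329.73846435546875, 289.0923156738281), (56.06370162963867, 12.155404090881348), 7.125016689300537)
[ 0.44951465 -0.03512819] [-0.11027414 -0.99390121] -0.06486365104023901 0.045775877013580095
deck [[121.0, 319.0], [132.39999389648438, 151.5], [216.10000610351562, 157.1999969482422], [204.60000610351562, 324.70001220703125]] [[0.389, 0.361, 0.067], [0.714, 0.366, 0.067], [0.704, 0.199, 0.067], [0.38, 0.205, 0.067]]
knob top [499 241  27  26 376] [509.4787234  254.32978723]
knob side [316 100  14  13 136] [322.60294118 105.96323529]
(array([ 0.49149251, -0.29009615,  0.24250009]), np.float64(0.002699353263590501))
```

View pics/crop1.png

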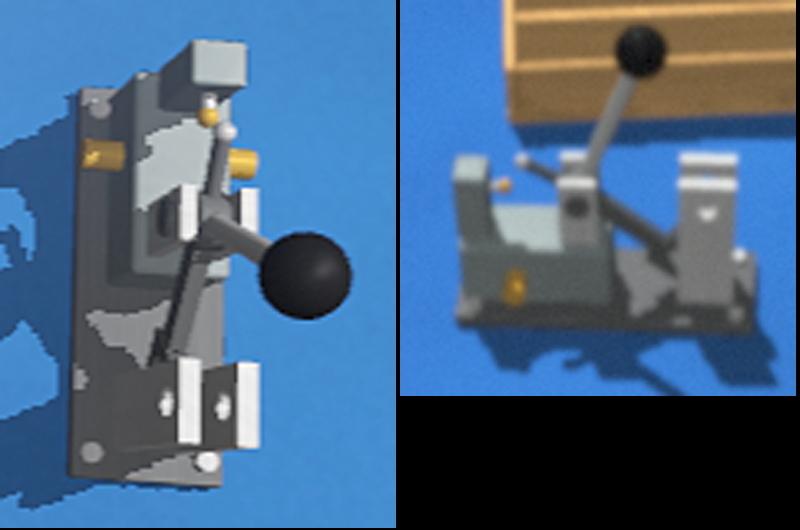

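The crop shows the ears' tops at about (477,291) and (495,293), with the lever tail still below them. Next I measure the ears and check the deck in the side view.

Run:
```python
from h import *
import bench; print([k for k in dir(bench) if not k.startswith('_')]); print(globals().get('finger_overhang'))
t=load('top0');s=load('side0')
m=(t['color'].min(2)>190).astype(np.uint8)
z=np.zeros_like(m);z[272:310,465:505]=m[272:310,465:505]
n,l,st,c=cv2.connectedComponentsWithStats(z)
for i in range(1,n):
    if st[i][4]>60:
        p=np.argwhere(l==i)[:,::-1]; W=np.array([onz(t,*q,.132)[:2] for q in p]);mu=W.mean(0);v=np.linalg.svd(W-mu)[2][0]
        pr=(W-mu)@v; print('ear',st[i],mu.round(4),v.round(3),np.ptp(pr).round(3), 'mid',(W.min(0)+W.max(0))/2)
m=(s['color'].min(2)>170).astype(np.uint8)
z=np.zeros_like(m);z[130:152,328:362]=m[130:152,328:362]
n,l,st,c=cv2.connectedComponentsWithStats(z)
for i in range(1,n):
    if st[i][4]>10: print('side ear',st[i],onz(s,*c[i],.132).round(4))
# foot of valve: dark polygon in top
hs=cv2.cvtColor(s['color'],cv2.COLOR_RGB2HSV)
g=((hs[...,1]<70)&(hs[...,2]>110)).astype(np.uint8);z=np.zeros_like(g);z[315:400,205:390]=g[315:400,205:390]
n,l,st,c=cv2.connectedComponentsWithStats(z);i=1+st[1:,4].argmax()
cn=max(cv2.findContours((l==i).astype(np.uint8),0,1)[0],key=cv2.contourArea);q=cv2.approxPolyDP(cv2.convexHull(cn),6,True)[:,0]
print('deck side',[(a.tolist(),onz(s,*a.astype(float),.067).round(3).tolist()) for a in q])
```

```text
['Unreachable', 'finger_overhang', 'finish_job', 'get_image', 'get_state']
0.017
ear [474 279   7  25 157] [ 0.4418 -0.2761] [-0.996  0.091] 0.042 mid [ 0.4424524  -0.27575298]
ear [492 280   6  26 154] [ 0.4404 -0.3054] [-0.999  0.055] 0.043 mid [ 0.44019472 -0.30541856]
side ear [335 137  17   3  49] [ 0.4418 -0.3055  0.132 ]
side ear [335 144  17   4  57] [ 0.4418 -0.2767  0.132 ]
deck side [([221, 322], [0.704, 0.206, 0.067]), ([376, 323], [0.386, 0.21, 0.067]), ([380, 390], [0.388, 0.359, 0.067]), ([212, 389], [0.704, 0.356, 0.067])]
```

Emit:
{"op": "move_arm", "data": {"grip": 1, "plan": [{"dx":0.02,"dy":-0.06,"wz":-0.12},{"dx":0.04,"dy":-0.12,"wz":-0.24},{"dx":0.06,"dy":-0.18,"wz":-0.36},{"dx":0.08,"dy":-0.24,"wz":-0.48},{"dx":0.1,"dy":-0.3,"wz":-0.6}]}}

```text
validation failed for argument at $.pl...
```

Emit:
{"op": "move_arm", "data": {"plan": [{"dx":0.02,"dy":-0.06,"wz":-0.12},{"dx":0.04,"dy":-0.12,"wz":-0.24},{"dx":0.05,"dy":-0.18,"wz":-0.36},{"dx":0.06,"dy":-0.24,"wz":-0.48},{"dx":0.06,"dy":-0.3,"wz":-0.6}]}}

```text
validation failed for argument at $.pl...
```

Emit:
{"op": "move_arm", "data": {"plan": [{"dx":0.01,"dy":-0.06,"wz":-0.12},{"dx":0.03,"dy":-0.12,"wz":-0.24},{"dx":0.054,"dy":-0.173,"wz":-0.362},{"dx":0.054,"dy":-0.173,"wz":-0.362},{"dx":0.054,"dy":-0.173,"wz":-0.362}]}}

```text
validation failed for argument at $.pl...
```

Emit:
{"op": "move_arm", "data": {"grip": 1, "plan": [{"dx":0.02,"dy":-0.06,"dz":0,"wx":0,"wy":0,"wz":-0.12},{"dx":0.04,"dy":-0.12,"dz":0,"wx":0,"wy":0,"wz":-0.24},{"dx":0.06,"dy":-0.18,"dz":0,"wx":0,"wy":0,"wz":-0.36},{"dx":0.08,"dy":-0.24,"dz":0,"wx":0,"wy":0,"wz":-0.48},{"dx":0.1,"dy":-0.3,"dz":0,"wx":0,"wy":0,"wz":-0.6}]}}

```text
time: 0.72
eef_pos: [0.3052, 0.1845, 0.2483]
ee_rot: [1.335, 2.844, 0.0]
force: [1.0, 0.5, 0.2]
opening: 0.003
grip_force: 0.0
```

Emit:
{"op": "move_arm", "data": {"plan": [{"dx":0.06,"dy":-0.3,"dz":0,"wx":0,"wy":0,"wz":-0.6},{"dx":0.06,"dy":-0.3,"dz":0,"wx":0,"wy":0,"wz":-0.6},{"dx":0.06,"dy":-0.3,"dz":0,"wx":0,"wy":0,"wz":-0.6},{"dx":0.06,"dy":-0.3,"dz":0,"wx":0,"wy":0,"wz":-0.6},{"dx":0.06,"dy":-0.3,"dz":0,"wx":0,"wy":0,"wz":-0.6}]}}

```text
time: 1.35
eef_pos: [0.365, -0.116, 0.2483]
ee_rot: [1.96, 2.455, 0.0]
force: [0.1, 0.6, -1.1]
opening: -0.002
grip_force: 0.0
```

Emit:
{"op": "move_arm", "data": {"plan": [{"dx":0.054,"dy":-0.173,"dz":0,"wx":0,"wy":0,"wz":-0.362},{"dx":0.054,"dy":-0.173,"dz":0,"wx":0,"wy":0,"wz":-0.362},{"dx":0.054,"dy":-0.173,"dz":0,"wx":0,"wy":0,"wz":-0.362},{"dx":0.054,"dy":-0.173,"dz":0,"wx":0,"wy":0,"wz":-0.362},{"dx":0.054,"dy":-0.173,"dz":0,"wx":0,"wy":0,"wz":-0.362}]}}

```text
time: 1.98
eef_pos: [0.4189, -0.2861, 0.2479]
ee_rot: [-2.286, -2.153, -0.0]
force: [-0.2, 0.2, 0.7]
opening: -0.005
grip_force: 0.0
```

Run:
```python
from h import *
im=snap('wrist','w1'); print(-np.array(im['R']).T@im['t'], (np.array(im['R'])).round(2).tolist(),im['fx']); print(get_state()['joint_positions'])
print(proj(im,(.4915,-.29,.2425)),proj(im,(.4415,-.291,.132)))
```

```text
[ 0.42367353 -0.21687643  0.37326299] [[1.0, -0.06, -0.0], [-0.06, -0.96, 0.27], [-0.02, -0.27, -0.96]] 398.19485966098114
[-8.30047500e-01  2.73755225e-01  1.55017256e+00  9.55021153e-05
  1.31828545e+00 -7.70971045e-01]
(np.float64(513.9977181670085), np.float64(322.8646642466099)) (np.float64(350.5017129265313), np.float64(245.30501383902583))
```

View pics/w1.png

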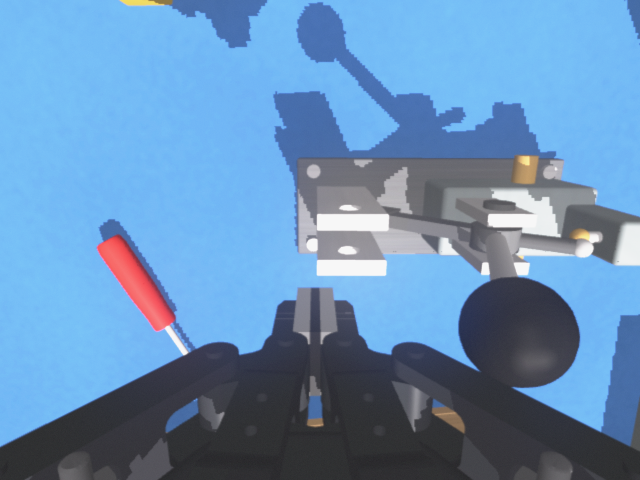

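The wrist view shows the ear tops parallel to the image rows, so the tool's yaw matches the valve's at about -0.06 rad. The knob is at (518,332), as predicted. Now I push it.

Emit:
{"op": "move_arm", "data": {"plan": [{"dx":0.02,"dy":-0.001,"dz":0.005,"wx":0,"wy":0,"wz":0},{"dx":0.04,"dy":-0.002,"dz":0.005,"wx":0,"wy":0,"wz":0},{"dx":0.06,"dy":-0.004,"dz":0.005,"wx":0,"wy":0,"wz":0},{"dx":0.08,"dy":-0.005,"dz":0.005,"wx":0,"wy":0,"wz":0},{"dx":0.09,"dy":-0.006,"dz":0.005,"wx":0,"wy":0,"wz":0}]}}

```text
time: 2.65
eef_pos: [0.5096, -0.2916, 0.2537]
ee_rot: [2.285, 2.156, -0.0]
force: [-2.4, 0.8, 1.5]
opening: 0.004
grip_force: 0.8
```

Emit:
{"op": "move_arm", "data": {"plan": [{"dx":0.01,"dy":-0.001,"dz":0,"wx":0,"wy":0,"wz":0},{"dx":0.02,"dy":-0.001,"dz":0,"wx":0,"wy":0,"wz":0},{"dx":0.03,"dy":-0.002,"dz":0,"wx":0,"wy":0,"wz":0},{"dx":0.04,"dy":-0.002,"dz":0,"wx":0,"wy":0,"wz":0},{"dx":0.04,"dy":-0.002,"dz":0,"wx":0,"wy":0,"wz":0}]}}

```text
time: 3.28
eef_pos: [0.5494, -0.2944, 0.2532]
ee_rot: [2.286, 2.155, 0.0]
force: [-0.0, -1.1, 0.3]
opening: 0.0
grip_force: 0.0
```

Emit:
{"op": "move_arm", "data": {"grip": -0.2, "plan": [{"dx":-0.05,"dy":0.003,"dz":0,"wx":0,"wy":0,"wz":0},{"dx":-0.1,"dy":0.03,"dz":0,"wx":0,"wy":0,"wz":0},{"dx":-0.103,"dy":0.09,"dz":-0.02,"wx":0,"wy":0,"wz":0},{"dx":-0.103,"dy":0.15,"dz":-0.04,"wx":0,"wy":0,"wz":0},{"dx":-0.103,"dy":0.21,"dz":-0.06,"wx":0,"wy":0,"wz":0}]}}

```text
time: 3.9
eef_pos: [0.4455, -0.0852, 0.1937]
ee_rot: [2.287, 2.152, 0.001]
force: [1.0, -0.3, 0.2]
opening: 0.599
grip_force: 0.0
```

Emit:
{"op": "move_arm", "data": {"plan": [{"dx":0,"dy":0.025,"dz":-0.02,"wx":0,"wy":0,"wz":-0.064},{"dx":0,"dy":0.025,"dz":-0.02,"wx":0,"wy":0,"wz":-0.064},{"dx":0,"dy":0.025,"dz":-0.02,"wx":0,"wy":0,"wz":-0.064}]}}

```text
time: 4.28
eef_pos: [0.4465, -0.0628, 0.1748]
ee_rot: [2.339, 2.095, 0.001]
force: [0.5, 0.4, -0.2]
opening: 0.6
grip_force: 0.0
```

Run:
```python
from h import *
st=get_state(); print({k:np.round(st[k],4) for k in ('eef_pos','ee_rot','opening')})
w=snap('wrist','w2');s=snap('side','side1');t=snap('top','top1')
k=(s['color'].max(2)<45).astype(np.uint8); z=np.zeros_like(k);z[85:125,260:340]=k[85:125,260:340]
n,l,q,c=cv2.connectedComponentsWithStats(z);cs=c[1+q[1:,4].argmax()]
k=(t['color'].max(2)<45).astype(np.uint8); z=np.zeros_like(k);z[180:275,480:545]=k[180:275,480:545]
n,l,q,c=cv2.connectedComponentsWithStats(z);ct=c[1+q[1:,4].argmax()]
print('knob',cross(t,ct,s,cs))
a=cv2.resize(w['color'][:,:,::-1],(480,360)); b=cv2.resize(s['color'][90:270,250:410,::-1],(320,360))
cv2.imwrite('pics/c2.png',np.hstack([a,b])); print(proj(w,(.447,-.061,.03)))
```

```text
{'eef_pos': array([ 0.4465, -0.0628,  0.1748]), 'ee_rot': array([2.3389e+00, 2.0952e+00, 8.0000e-04]), 'opening': np.float64(0.6)}
knob (array([ 0.57977771, -0.31130407,  0.2299949 ]), np.float64(0.014493017216433432))
(np.float64(314.4901524501036), np.float64(225.77134989390382))
```

View pics/c2.png

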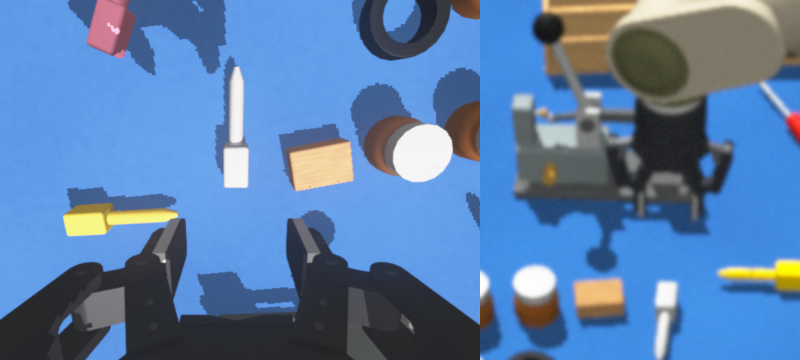

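The lever now leans away from the robot, in float. The pin's head is at about (313,222) in the full-size wrist picture, with its shaft pointing up the image. I refine it from here.

```bash
cat >> h.py <<'E'
def white_blobs(im,box,thr=200,amin=100):
    m=(im['color'].min(2)>thr).astype(np.uint8);z=np.zeros_like(m);x0,y0,x1,y1=box;z[y0:y1,x0:x1]=m[y0:y1,x0:x1]
    n,l,q,c=cv2.connectedComponentsWithStats(z); return [(np.argwhere(l==i)[:,::-1],q[i],c[i]) for i in range(1,n) if q[i][4]>amin]
E
python3 - <<'E'
from h import *
w=load('w2')
for p,q,c in white_blobs(w,(270,60,350,280),150):
    print(q,c)
    rows={r:(p[p[:,1]==r][:,0].min(),p[p[:,1]==r][:,0].max()) for r in range(q[1],q[1]+q[3],8)}; print({int(k):(int(a),int(b)) for k,(a,b) in rows.items()})
    W=np.array([onz(w,*a.astype(float),.015)[:2] for a in p if a[1]<185]);mu=W.mean(0);v=np.linalg.svd(W-mu)[2][0]; print('shaft',mu,v, np.arctan2(v[1],v[0]))
    H=np.array([onz(w,*a.astype(float),.03)[:2] for a in p if a[1]>196]);print('head top',cv2.minAreaRect(H.astype(np.float32)*1000))
E
```

```text
[ 306   89   19  105 1787] [315.07946279 142.94012311]
{89: (313, 319), 97: (310, 321), 105: (308, 323), 113: (307, 324), 121: (307, 324), 129: (307, 324), 137: (306, 324), 145: (306, 324), 153: (306, 324), 161: (306, 324), 169: (306, 324), 177: (306, 324), 185: (306, 323), 193: (311, 316)}
shaft [ 0.4538232  -0.00381584] [-0.12102476 -0.99264949] -1.6921184926624646Traceback (most recent call last):
  File "<stdin>", line 7, in <module>
cv2.error: OpenCV(4.12.0) /io/opencv/modules/imgproc/src/convhull.cpp:143: error: (-215:Assertion failed) total >= 0 && (depth == CV_32F || depth == CV_32S) in function 'convexHull'
```

Run:
```python
from h import *
w=load('w2')
tip=onz(w,316,88.5,.015); d=np.array([.121,.9926]); print('tip',tip,'head from tip',tip[:2]-.09*d)
for p,q,c in white_blobs(w,(285,188,345,260),120):
    H=np.array([onz(w,*a.astype(float),.03)[:2] for a in p if a[1]>194]); print(q,'head top', H.min(0),H.max(0), cv2.minAreaRect((H*1000).astype(np.float32)))
print(get_state()['joint_positions'])
```

```text
tip [0.45808844 0.02961719 0.015     ] head from tip [ 0.44719844 -0.05971681]
[ 297  188   36   63 2044] head top [ 0.43356917 -0.07978344] [ 0.46102166 -0.03835625] ((447.1973876953125, -59.05017852783203), (39.66799545288086, 24.354171752929688), 82.97026062011719)
[-4.00905198e-01  2.28072019e-01  1.81603646e+00 -9.66832234e-05
  1.09613239e+00 -2.89766969e-01]
```

Emit:
{"op": "move_arm", "data": {"grip": -0.2, "plan": [{"dx":0.0005,"dy":0.003,"dz":-0.06,"wx":0,"wy":0,"wz":-0.015},{"dx":0.0005,"dy":0.003,"dz":-0.1,"wx":0,"wy":0,"wz":-0.015},{"dx":0.0005,"dy":0.003,"dz":-0.135,"wx":0,"wy":0,"wz":-0.015},{"dx":0.0005,"dy":0.003,"dz":-0.151,"wx":0,"wy":0,"wz":-0.015},{"dx":0.0005,"dy":0.003,"dz":-0.151,"wx":0,"wy":0,"wz":-0.015}]}}

```text
time: 5.05
eef_pos: [0.4464, -0.0594, 0.0225]
ee_rot: [-2.352, -2.08, 0.001]
force: [-1.1, 0.2, 0.9]
opening: 0.6
grip_force: 0.0
```

Emit:
{"op": "move_arm", "data": {"grip": 0.2, "plan": [{"dx":0,"dy":0,"dz":0,"wx":0,"wy":0,"wz":0},{"dx":0,"dy":0,"dz":0,"wx":0,"wy":0,"wz":0}]}}

```text
time: 5.3
eef_pos: [0.4471, -0.0592, 0.0239]
ee_rot: [2.352, 2.081, 0.001]
force: [-0.6, 0.2, 0.1]
opening: 0.405
grip_force: 0.0
```

Emit:
{"op": "move_arm", "data": {"grip": 0.47, "plan": [{"dx":0,"dy":0,"dz":-0.002,"wx":0,"wy":0,"wz":0},{"dx":0,"dy":0,"dz":-0.002,"wx":0,"wy":0,"wz":0}]}}

```text
time: 5.55
eef_pos: [0.4471, -0.0591, 0.0225]
ee_rot: [2.351, 2.081, 0.001]
force: [-5.2, 1.3, 18.5]
opening: 0.274
grip_force: 36.1
```

Emit:
{"op": "move_arm", "data": {"grip": 0.55, "plan": [{"dx":0,"dy":0,"dz":0,"wx":0,"wy":0,"wz":0},{"dx":0,"dy":0,"dz":0,"wx":0,"wy":0,"wz":0}]}}

```text
time: 5.8
eef_pos: [0.4471, -0.0591, 0.0226]
ee_rot: [2.351, 2.081, 0.001]
force: [-5.7, 0.7, 20.6]
opening: 0.27
grip_force: 58.0
```

Emit:
{"op": "move_arm", "data": {"grip": 1, "plan": [{"dx":0,"dy":0,"dz":0,"wx":0,"wy":0,"wz":0},{"dx":0,"dy":0,"dz":0,"wx":0,"wy":0,"wz":0},{"dx":0,"dy":0,"dz":0,"wx":0,"wy":0,"wz":0}]}}

```text
time: 6.18
eef_pos: [0.4471, -0.0591, 0.0226]
ee_rot: [2.351, 2.081, 0.001]
force: [-6.1, 0.0, 19.3]
opening: 0.268
grip_force: 58.1
```

Emit:
{"op": "move_arm", "data": {"grip": 1, "plan": [{"dx":0,"dy":0,"dz":0.05,"wx":0,"wy":0,"wz":0},{"dx":0,"dy":0,"dz":0.1,"wx":0,"wy":0,"wz":0},{"dx":0,"dy":0,"dz":0.15,"wx":0,"wy":0,"wz":0},{"dx":0,"dy":-0.03,"dz":0.18,"wx":0,"wy":0,"wz":0.04},{"dx":0,"dy":-0.08,"dz":0.18,"wx":0,"wy":0,"wz":0.079}]}}

```text
time: 6.8
eef_pos: [0.4474, -0.1394, 0.2036]
ee_rot: [2.279, 2.155, 0.002]
force: [0.5, 0.0, -1.8]
opening: 0.267
grip_force: 60.7
```

Emit:
{"op": "move_arm", "data": {"plan": [{"dx":-0.003,"dy":-0.05,"dz":0,"wx":0,"wy":0,"wz":0},{"dx":-0.006,"dy":-0.1,"dz":0,"wx":0,"wy":0,"wz":0},{"dx":-0.009,"dy":-0.15,"dz":0,"wx":0,"wy":0,"wz":0},{"dx":-0.013,"dy":-0.2,"dz":0,"wx":0,"wy":0,"wz":0},{"dx":-0.013,"dy":-0.2,"dz":0,"wx":0,"wy":0,"wz":0}]}}

```text
time: 7.42
eef_pos: [0.4327, -0.3414, 0.2004]
ee_rot: [-2.29, -2.15, 0.001]
force: [-0.3, 0.9, -1.9]
opening: 0.27
grip_force: 60.6
```

Run:
```python
from h import *
st=get_state(); print({k:np.round(st[k],4) for k in ('eef_pos','ee_rot','opening','grip_force')})
w=snap('wrist','w3')
print(proj(w,(.4415,-.291,.132)))
for n,box in (('w1',(310,180,395,285)),('w3',(200,0,450,300))):
    im=load(n)
    for p,q,c in white_blobs(im,box,215,150):
        W=np.array([onz(im,*a.astype(float),.132)[:2] for a in p]); print(n,q,c.round(1),cv2.minAreaRect((W*1000).astype(np.float32)))
```

```text
{'eef_pos': array([ 0.4327, -0.3414,  0.2004]), 'ee_rot': array([-2.2903e+00, -2.1499e+00,  6.0000e-04]), 'opening': np.float64(0.2697), 'grip_force': np.float64(60.6022)}
(np.float64(325.5362056050145), np.float64(165.35415670407792))
w1 [ 317  214   72   17 1219] [352.5 222. ] ((443.3903503417969, -275.9638977050781), (10.23237419128418, 44.41286849975586), 86.55796813964844)
w1 [ 317  260   70   16 1106] [351.1 267.5] ((441.55694580078125, -305.96502685546875), (10.239333152770996, 44.28459167480469), 86.56822204589844)
w3 [313  57  22  52 254] [324.5  77.3] ((443.7191162109375, -253.71636962890625), (3.9154672622680664, 23.57799530029297), 17.15001678466797)
w3 [354 122  21  22 378] [365.7 133.2] ((460.53948974609375, -276.9588317871094), (9.541479110717773, 9.485898971557617), 86.3394546508789)
w3 [336 186  37  21 768] [353.8 195.9] ((454.59527587890625, -306.7647705078125), (9.907543182373047, 17.799274444580078), 86.3492202758789)
```

View pics/w3.png

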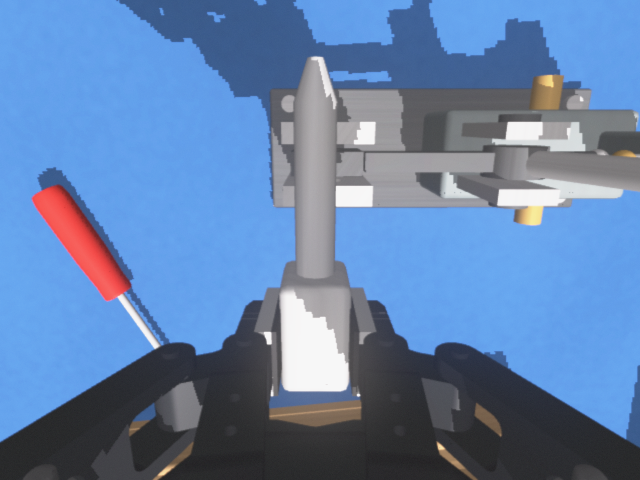

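The wrist view shows the pin held straight, with its shaft at columns 297–336 and tip at (317,58). The ears are below, and the lever's eye has risen between them. Next I compare the pin's axis with the ears in this same camera.

Run:
```python
from h import *
w=load('w3'); z=.1944
im=w['color'].astype(int); 
g=cv2.GaussianBlur(w['color'],(3,3),0).astype(int)
sat=g[...,2]-g[...,0]   # blue bg
for r in (100,215,225,235,245,255):
    m=np.where(sat[r,250:400]<20)[0]+250
    # contiguous run through 316
    a=b=316
    while sat[r,a-1]<25:a-=1
    while sat[r,b+1]<25:b+=1
    X=onz(w,(a+b)/2,r,z); L=onz(w,a-.5,r,z);R=onz(w,b+.5,r,z); print(r,a,b,X.round(4),'width',(R[0]-L[0]).round(4))
print('tip',onz(w,316.5,58,z))
```

```text
100 271 588 [ 0.4738 -0.2669  0.1944] width 0.099
215 296 334 [ 0.4358 -0.3012  0.1944] width 0.0131
225 296 333 [ 0.4354 -0.3047  0.1944] width 0.0129
235 296 333 [ 0.4352 -0.3082  0.1944] width 0.013
245 297 333 [ 0.4351 -0.3118  0.1944] width 0.0127
255 297 333 [ 0.4349 -0.3154  0.1944] width 0.0128
tip [ 0.43936558 -0.25257847  0.1944    ]
```

Emit:
{"op": "move_arm", "data": {"plan": [{"dx":0.0015,"dy":-0.05,"dz":0,"wx":0,"wy":0,"wz":0},{"dx":0.0015,"dy":-0.076,"dz":-0.01,"wx":0,"wy":0,"wz":0},{"dx":0.0015,"dy":-0.076,"dz":-0.05,"wx":0,"wy":0,"wz":0},{"dx":0.0015,"dy":-0.076,"dz":-0.083,"wx":0,"wy":0,"wz":0},{"dx":0.0015,"dy":-0.076,"dz":-0.083,"wx":0,"wy":0,"wz":0}]}}

```text
time: 8.1
eef_pos: [0.4348, -0.4128, 0.1161]
ee_rot: [-2.282, -2.152, -0.001]
force: [0.5, -0.3, -1.0]
opening: 0.266
grip_force: 60.5
```

Run:
```python
from h import *
st=get_state(); print({k:np.round(st[k],4) for k in ('eef_pos','ee_rot','opening','force')})
t=snap('top','top2');s=snap('side','side2');w=snap('wrist','w4')
P=np.array(st['eef_pos']);tip=(P[0]+.0054,P[1]+.0898,.110)
print('pred tip px',proj(t,tip),proj(s,tip))
a=cv2.resize(t['color'][240:360,450:600,::-1],None,fx=2.6,fy=2.6,interpolation=cv2.INTER_CUBIC)
b=cv2.resize(s['color'][110:190,290:390,::-1],None,fx=3.9,fy=3.9,interpolation=cv2.INTER_CUBIC)
o=np.zeros((312,790,3),np.uint8);o[:a.shape[0],:a.shape[1]]=a;o[:b.shape[0],395:395+b.shape[1]]=b[:312]
c=cv2.resize(w['color'][0:300,150:500,::-1],(338,290))
cv2.imwrite('pics/c3.png',np.vstack([o,np.hstack([c,np.zeros((290,790-338,3),np.uint8)])[:288]]))
```

```text
{'eef_pos': array([ 0.4348, -0.4128,  0.1161]), 'ee_rot': array([-2.2819e+00, -2.1518e+00, -1.3000e-03]), 'opening': np.float64(0.2661), 'force': array([ 0.5359, -0.3008, -0.9736])}
pred tip px (np.float64(500.00710044873614), np.float64(293.2515964621677)) (np.float64(343.3225420795032), np.float64(140.31571813951143))
```

View pics/c3.png

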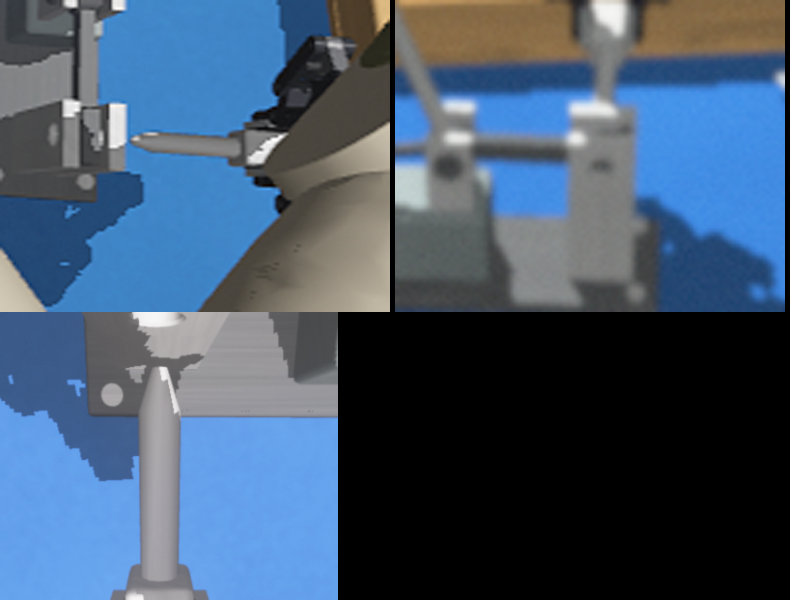

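Emit:
{"op": "move_arm", "data": {"plan": [{"dx":0.0006,"dy":0.01,"dz":0,"wx":0,"wy":0,"wz":0},{"dx":0.0012,"dy":0.018,"dz":0,"wx":0,"wy":0,"wz":0},{"dx":0.0015,"dy":0.025,"dz":0,"wx":0,"wy":0,"wz":0},{"dx":0.0018,"dy":0.03,"dz":0,"wx":0,"wy":0,"wz":0},{"dx":0.0018,"dy":0.03,"dz":0,"wx":0,"wy":0,"wz":0}]}}

```text
time: 8.88
eef_pos: [0.437, -0.3846, 0.1181]
ee_rot: [-2.286, -2.154, -0.0]
force: [0.5, 0.9, -2.0]
opening: 0.266
grip_force: 60.5
```

Emit:
{"op": "move_arm", "data": {"plan": [{"dx":0.0003,"dy":0.006,"dz":0,"wx":0,"wy":0,"wz":0},{"dx":0.0006,"dy":0.012,"dz":0,"wx":0,"wy":0,"wz":0},{"dx":0.001,"dy":0.018,"dz":0,"wx":0,"wy":0,"wz":0},{"dx":0.0012,"dy":0.022,"dz":0,"wx":0,"wy":0,"wz":0},{"dx":0.0012,"dy":0.022,"dz":0,"wx":0,"wy":0,"wz":0}]}}

```text
time: 9.5
eef_pos: [0.4382, -0.3625, 0.118]
ee_rot: [-2.286, -2.154, -0.0]
force: [0.9, 0.8, -3.4]
opening: 0.267
grip_force: 60.5
```

Emit:
{"op": "move_arm", "data": {"plan": [{"dx":0.0004,"dy":0.007,"dz":0,"wx":0,"wy":0,"wz":0},{"dx":0.0008,"dy":0.014,"dz":0,"wx":0,"wy":0,"wz":0},{"dx":0.0013,"dy":0.021,"dz":0,"wx":0,"wy":0,"wz":0},{"dx":0.0016,"dy":0.027,"dz":0,"wx":0,"wy":0,"wz":0},{"dx":0.0016,"dy":0.027,"dz":0,"wx":0,"wy":0,"wz":0}]}}

```text
time: 10.12
eef_pos: [0.4398, -0.3353, 0.118]
ee_rot: [-2.286, -2.154, -0.0]
force: [0.1, 0.2, -2.4]
opening: 0.273
grip_force: 60.5
```

Emit:
{"op": "move_arm", "data": {"plan": [{"dx":0.0002,"dy":0.003,"dz":0,"wx":0,"wy":0,"wz":0},{"dx":0.0003,"dy":0.005,"dz":0,"wx":0,"wy":0,"wz":0},{"dx":0.0003,"dy":0.006,"dz":0,"wx":0,"wy":0,"wz":0}]}}

```text
time: 10.5
eef_pos: [0.44, -0.3302, 0.1181]
ee_rot: [2.286, 2.153, -0.001]
force: [-0.2, -5.2, -3.0]
opening: 0.267
grip_force: 60.3
```

Emit:
{"op": "move_arm", "data": {"plan": [{"dx":0,"dy":0.001,"dz":0,"wx":0,"wy":0,"wz":0},{"dx":0.0001,"dy":0.002,"dz":0,"wx":0,"wy":0,"wz":0},{"dx":0.0001,"dy":0.002,"dz":0,"wx":0,"wy":0,"wz":0}]}}

```text
time: 10.88
eef_pos: [0.4401, -0.3302, 0.1182]
ee_rot: [2.284, 2.151, -0.004]
force: [-0.8, -12.4, -7.7]
opening: 0.268
grip_force: 59.7
```

Emit:
{"op": "move_arm", "data": {"grip": 0.2, "plan": [{"dx":0,"dy":0,"dz":0,"wx":0,"wy":0,"wz":0},{"dx":0,"dy":0,"dz":0,"wx":0,"wy":0,"wz":0},{"dx":0,"dy":-0.002,"dz":0,"wx":0,"wy":0,"wz":0},{"dx":0,"dy":-0.002,"dz":0.03,"wx":0,"wy":0,"wz":0},{"dx":0,"dy":-0.002,"dz":0.08,"wx":0,"wy":0,"wz":0}]}}

```text
time: 11.5
eef_pos: [0.4397, -0.3293, 0.1979]
ee_rot: [-2.284, -2.152, -0.0]
force: [0.3, -0.2, 0.7]
opening: 0.395
grip_force: 0.0
```

Run:
```python
from h import *
w=snap('wrist','w5'); s=snap('side','side3')
cv2.imwrite('pics/c4.png',np.hstack([cv2.resize(w['color'][:,:,::-1],(480,360)),cv2.resize(s['color'][90:210,250:356,::-1],(318,360))]))
for d,n in ((-.02,'shoulder'),(-.06,'head end'),(.05,'tip')): print(n,[round(float(v)*.75) for v in proj(w,(.442+.06*d,-.291+d,.11+(.015 if d<0 else 0)))])
```

```text
shoulder [236, 172]
head end [236, 226]
tip [236, 65]
```

View pics/c4.png

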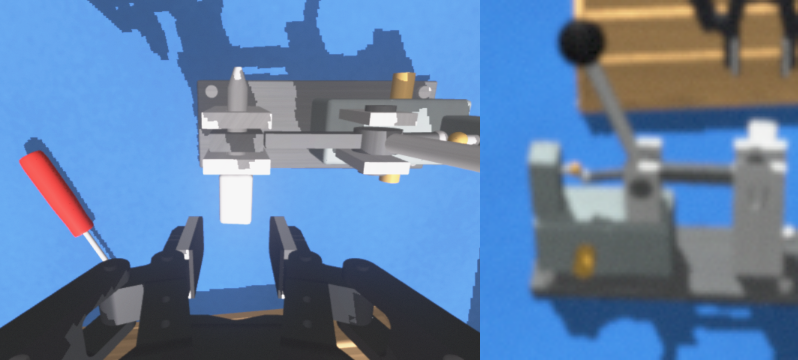

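The pin is through both ears and the eye, with the tip showing at (237,70) and the head touching the near ear. On to the jars.

Emit:
{"op": "move_arm", "data": {"grip": -1, "plan": [{"dx":0,"dy":0.06,"dz":0.02,"wx":0,"wy":0,"wz":0.2},{"dx":0,"dy":0.12,"dz":0.02,"wx":0,"wy":0,"wz":0.4},{"dx":0,"dy":0.18,"dz":0.02,"wx":0,"wy":0,"wz":0.6},{"dx":0,"dy":0.24,"dz":0.02,"wx":0,"wy":0,"wz":0.8},{"dx":0,"dy":0.275,"dz":0.02,"wx":0,"wy":0,"wz":1}]}}

```text
time: 12.22
eef_pos: [0.4397, -0.0524, 0.2179]
ee_rot: [-1.278, -2.87, -0.0]
force: [0.2, -0.0, -0.3]
opening: 1.004
grip_force: 0.0
```

Emit:
{"op": "move_arm", "data": {"plan": [{"dx":0.03,"dy":0,"dz":0,"wx":0,"wy":0,"wz":0.2},{"dx":0.06,"dy":0,"dz":0,"wx":0,"wy":0,"wz":0.4},{"dx":0.09,"dy":0,"dz":0,"wx":0,"wy":0,"wz":0.6},{"dx":0.12,"dy":0,"dz":0,"wx":0,"wy":0,"wz":0.8},{"dx":0.15,"dy":0,"dz":0,"wx":0,"wy":0,"wz":1}]}}

```text
time: 12.85
eef_pos: [0.591, -0.0547, 0.2175]
ee_rot: [-0.086, -3.14, -0.0]
force: [-0.3, -0.2, 0.3]
opening: 0.996
grip_force: 0.0
```

Emit:
{"op": "move_arm", "data": {"plan": [{"dx":0.01,"dy":0,"dz":-0.03,"wx":0,"wy":0,"wz":0.08},{"dx":0.01,"dy":0,"dz":-0.06,"wx":0,"wy":0,"wz":0.08},{"dx":0.01,"dy":0,"dz":-0.06,"wx":0,"wy":0,"wz":0.08}]}}

```text
time: 13.22
eef_pos: [0.5991, -0.0545, 0.1558]
ee_rot: [0.005, -3.137, -0.002]
force: [0.1, 0.4, 0.2]
opening: 1.004
grip_force: 0.0
```

```bash
cat >> h.py <<'E'
def lids(im,box=(0,0,640,480),thr=190,z=.056):
    out=[]
    for p,q,c in white_blobs(im,box,thr,200):
        W=np.array([onz(im,*a.astype(float),z)[:2] for a in p]); (cx,cy),r=cv2.minEnclosingCircle((W*1000).astype(np.float32))
        out.append((q.tolist(),W.mean(0).round(4).tolist(),round(cx),round(cy),round(r,1)))
    return out
E
python3 - <<'E'
from h import *
st=get_state(); print({k:np.round(st[k],4) for k in ('eef_pos','ee_rot','opening','joint_positions')})
w=snap('wrist','w6'); t=snap('top','top3')
for b in lids(w): print('w',b)
for b in lids(t,(250,140,400,240)): print('t',b)
E
```

```text
{'eef_pos': array([ 0.5991, -0.0545,  0.1558]), 'ee_rot': array([ 4.9000e-03, -3.1369e+00, -2.3000e-03]), 'opening': np.float64(1.0035), 'joint_positions': array([-2.8530e-01,  5.6260e-01,  1.3737e+00,  1.0000e-04,  1.2102e+00,
       -1.8592e+00])}
w ([267, 215, 83, 78, 5062], [0.6028, -0.0584], 603, -58, 24.6)
w ([498, 330, 54, 42, 1274], [0.6646, 0.0812], 669, 79, 22.0)
w ([279, 337, 76, 66, 3930], [0.6814, -0.0533], 682, -53, 24.7)
t ([269, 162, 21, 23, 365], [0.6771, 0.0771], 676, 74, 23.8)
t ([340, 187, 45, 24, 375], [0.6289, -0.0925], 632, -87, 43.1)
```

View pics/w6.png

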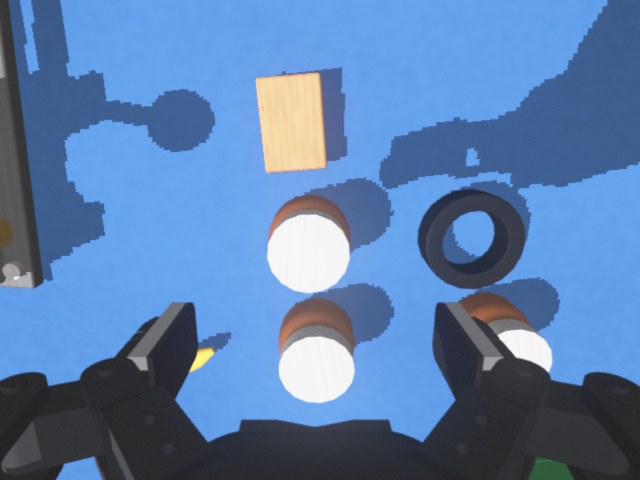

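The wrist view shows jar C's lid at (308,252), jar A at (316,368), jar B at the right behind the finger (about (520,350)), and clear space around jar C. I descend on jar C.

Emit:
{"op": "move_arm", "data": {"grip": -1, "plan": [{"dx":0.0035,"dy":-0.0035,"dz":0,"wx":0,"wy":0,"wz":0},{"dx":0.0035,"dy":-0.0035,"dz":-0.04,"wx":0,"wy":0,"wz":0},{"dx":0.0035,"dy":-0.0035,"dz":-0.08,"wx":0,"wy":0,"wz":0},{"dx":0.0035,"dy":-0.0035,"dz":-0.11,"wx":0,"wy":0,"wz":0},{"dx":0.0035,"dy":-0.0035,"dz":-0.122,"wx":0,"wy":0,"wz":0}]}}

```text
time: 13.95
eef_pos: [0.6036, -0.0585, 0.0354]
ee_rot: [0.005, -3.141, -0.0]
force: [0.3, -0.5, 0.5]
opening: 1.0
grip_force: 0.0
```

Emit:
{"op": "move_arm", "data": {"grip": -0.4, "plan": [{"dx":0,"dy":0,"dz":0,"wx":0,"wy":0,"wz":0},{"dx":0,"dy":0,"dz":0,"wx":0,"wy":0,"wz":0}]}}

```text
time: 14.2
eef_pos: [0.6045, -0.0586, 0.0376]
ee_rot: [-0.005, 3.139, -0.001]
force: [0.3, 0.1, -0.2]
opening: 0.7
grip_force: 0.0
```

Emit:
{"op": "move_arm", "data": {"grip": -0.34, "plan": [{"dx":0,"dy":0,"dz":0,"wx":0,"wy":0,"wz":0},{"dx":0,"dy":0,"dz":0,"wx":0,"wy":0,"wz":0}]}}

```text
time: 14.45
eef_pos: [0.6039, -0.0584, 0.0367]
ee_rot: [-0.005, 3.141, -0.0]
force: [0.0, 0.1, 0.4]
opening: 0.668
grip_force: 0.0
```

Emit:
{"op": "move_arm", "data": {"grip": -0.32, "plan": [{"dx":0,"dy":0,"dz":0,"wx":0,"wy":0,"wz":0},{"dx":0,"dy":0,"dz":0,"wx":0,"wy":0,"wz":0}]}}

```text
time: 14.7
eef_pos: [0.6036, -0.0584, 0.0361]
ee_rot: [-0.005, 3.142, -0.0]
force: [-0.6, 0.1, 0.3]
opening: 0.657
grip_force: 0.0
```

Emit:
{"op": "move_arm", "data": {"grip": -0.31, "plan": [{"dx":0,"dy":0,"dz":0,"wx":0,"wy":0,"wz":0},{"dx":0,"dy":0,"dz":0,"wx":0,"wy":0,"wz":0}]}}

```text
time: 14.95
eef_pos: [0.6036, -0.0584, 0.036]
ee_rot: [0.005, -3.142, -0.0]
force: [0.8, 0.2, -0.3]
opening: 0.657
grip_force: 0.0
```

Emit:
{"op": "move_arm", "data": {"grip": -0.3, "plan": [{"dx":0,"dy":0,"dz":0,"wx":0,"wy":0,"wz":0},{"dx":0,"dy":0,"dz":0,"wx":0,"wy":0,"wz":0}]}}

```text
time: 15.2
eef_pos: [0.6036, -0.0583, 0.036]
ee_rot: [-0.005, 3.142, 0.0]
force: [0.0, 0.3, 0.1]
opening: 0.652
grip_force: 0.3
```

Emit:
{"op": "move_arm", "data": {"grip": -0.29, "plan": [{"dx":0,"dy":0,"dz":0,"wx":0,"wy":0,"wz":0},{"dx":0,"dy":0,"dz":0,"wx":0,"wy":0,"wz":0}]}}

```text
time: 15.45
eef_pos: [0.6036, -0.0583, 0.0361]
ee_rot: [0.005, -3.142, -0.0]
force: [-0.3, 0.9, 2.1]
opening: 0.645
grip_force: 1.4
```

Emit:
{"op": "move_arm", "data": {"grip": -0.28, "plan": [{"dx":0,"dy":0,"dz":0,"wx":0,"wy":0,"wz":0},{"dx":0,"dy":0,"dz":0,"wx":0,"wy":0,"wz":0}]}}

```text
time: 15.7
eef_pos: [0.6036, -0.0583, 0.0361]
ee_rot: [-0.005, 3.142, 0.0]
force: [-0.5, 2.1, 2.1]
opening: 0.645
grip_force: 4.0
```

Emit:
{"op": "move_arm", "data": {"grip": -0.27, "plan": [{"dx":0,"dy":0,"dz":0,"wx":0,"wy":0,"wz":0},{"dx":0,"dy":0,"dz":0,"wx":0,"wy":0,"wz":0}]}}

```text
time: 15.95
eef_pos: [0.6036, -0.0583, 0.0362]
ee_rot: [-0.005, 3.141, 0.0]
force: [-1.4, 2.0, 3.6]
opening: 0.637
grip_force: 7.7
```

Emit:
{"op": "move_arm", "data": {"grip": -0.255, "plan": [{"dx":0,"dy":0,"dz":0,"wx":0,"wy":0,"wz":0},{"dx":0,"dy":0,"dz":0,"wx":0,"wy":0,"wz":0}]}}

```text
time: 16.2
eef_pos: [0.6037, -0.0583, 0.0363]
ee_rot: [-0.005, 3.141, 0.0]
force: [-1.8, 2.8, 5.9]
opening: 0.63
grip_force: 14.4
```

Emit:
{"op": "move_arm", "data": {"plan": [{"dx":0,"dy":0,"dz":0.01,"wx":0,"wy":0,"wz":0},{"dx":0,"dy":0,"dz":0.02,"wx":0,"wy":0,"wz":0},{"dx":0,"dy":0,"dz":0.03,"wx":0,"wy":0,"wz":0},{"dx":0,"dy":0,"dz":0.03,"wx":0,"wy":0,"wz":0}]}}

```text
time: 16.7
eef_pos: [0.604, -0.0586, 0.067]
ee_rot: [-0.005, 3.14, -0.001]
force: [-0.7, 0.4, -1.6]
opening: 0.631
grip_force: 13.7
```

Emit:
{"op": "move_arm", "data": {"plan": [{"dx":0,"dy":0,"dz":0.03,"wx":0,"wy":0,"wz":0},{"dx":0.002,"dy":0.02,"dz":0.06,"wx":0,"wy":0,"wz":0},{"dx":0.006,"dy":0.06,"dz":0.085,"wx":0,"wy":0,"wz":0},{"dx":0.01,"dy":0.1,"dz":0.085,"wx":0,"wy":0,"wz":0},{"dx":0.015,"dy":0.145,"dz":0.085,"wx":0,"wy":0,"wz":0}]}}

```text
time: 17.32
eef_pos: [0.6186, 0.0876, 0.151]
ee_rot: [0.004, -3.142, 0.0]
force: [0.1, -0.7, -1.7]
opening: 0.63
grip_force: 13.8
```

Emit:
{"op": "move_arm", "data": {"plan": [{"dx":0.005,"dy":0.045,"dz":0,"wx":0,"wy":0,"wz":0},{"dx":0.01,"dy":0.09,"dz":0,"wx":0,"wy":0,"wz":0},{"dx":0.015,"dy":0.135,"dz":0,"wx":0,"wy":0,"wz":0},{"dx":0.021,"dy":0.175,"dz":0,"wx":0,"wy":0,"wz":0},{"dx":0.021,"dy":0.198,"dz":0,"wx":0,"wy":0,"wz":0}]}}

```text
time: 17.95
eef_pos: [0.6393, 0.2866, 0.1502]
ee_rot: [0.007, -3.141, 0.0]
force: [0.7, -0.7, -2.0]
opening: 0.633
grip_force: 13.8
```

Run:
```python
from h import *
st=get_state(); print({k:np.round(st[k],4) for k in ('eef_pos','ee_rot','opening','joint_positions','grip_force')})
w=snap('wrist','w7'); print([np.round(proj(w,p)) for p in ((.546,.285,.06),(.394,.218,.067),(.394,.352,.067),(.698,.352,.067),(.698,.218,.067))])
cv2.imwrite('pics/w7.png',w['color'][:,:,::-1])
```

```text
{'eef_pos': array([0.6393, 0.2866, 0.1502]), 'ee_rot': array([ 7.1000e-03, -3.1407e+00,  2.0000e-04]), 'opening': np.float64(0.6329), 'joint_positions': array([ 2.5460e-01,  7.8720e-01,  9.9780e-01,  1.0000e-04,  1.3575e+00,
       -1.3207e+00]), 'grip_force': np.float64(13.826)}
[array([312.,  75.]), array([ 139., -353.]), array([ 488., -352.]), array([425., 351.]), array([198., 350.])]
```

View pics/w7.png

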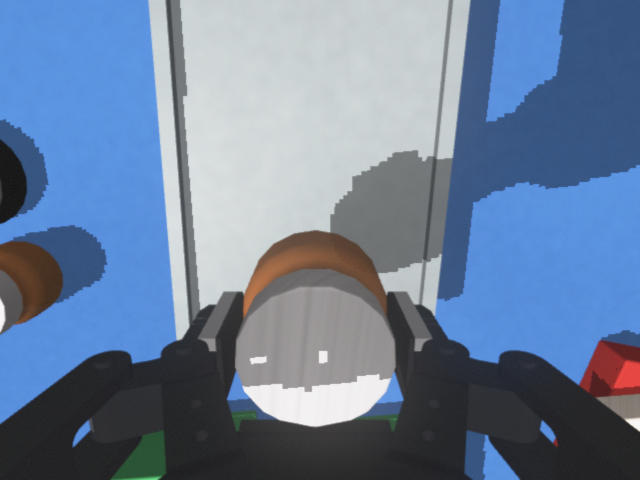

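The jar is held upright over the deck. The inner rims at columns 187 and 440 (row 200) put it on the centre line. I lower it and release.

Emit:
{"op": "move_arm", "data": {"plan": [{"dx":0,"dy":0,"dz":-0.02,"wx":0,"wy":0,"wz":0},{"dx":0,"dy":0,"dz":-0.04,"wx":0,"wy":0,"wz":0},{"dx":0,"dy":0,"dz":-0.05,"wx":0,"wy":0,"wz":0},{"dx":0,"dy":0,"dz":-0.0535,"wx":0,"wy":0,"wz":0},{"dx":0,"dy":0,"dz":-0.0535,"wx":0,"wy":0,"wz":0}]}}

```text
time: 18.62
eef_pos: [0.6398, 0.2846, 0.098]
ee_rot: [-0.005, 3.141, 0.0]
force: [0.2, 0.2, -1.9]
opening: 0.627
grip_force: 13.8
```

Emit:
{"op": "move_arm", "data": {"plan": [{"dx":0,"dy":0,"dz":-0.001,"wx":0,"wy":0,"wz":0},{"dx":0,"dy":0,"dz":-0.002,"wx":0,"wy":0,"wz":0},{"dx":0,"dy":0,"dz":-0.002,"wx":0,"wy":0,"wz":0}]}}

```text
time: 19.0
eef_pos: [0.6399, 0.2847, 0.0964]
ee_rot: [-0.005, 3.14, 0.0]
force: [-1.0, 0.0, 3.5]
opening: 0.629
grip_force: 14.5
```

Emit:
{"op": "move_arm", "data": {"grip": -0.55, "plan": [{"dx":0,"dy":0,"dz":0,"wx":0,"wy":0,"wz":0},{"dx":0,"dy":0,"dz":0,"wx":0,"wy":0,"wz":0},{"dx":0,"dy":0,"dz":0.02,"wx":0,"wy":0,"wz":0},{"dx":0,"dy":0,"dz":0.06,"wx":0,"wy":0,"wz":0},{"dx":0,"dy":-0.02,"dz":0.085,"wx":0,"wy":0,"wz":0}]}}

```text
time: 19.62
eef_pos: [0.6399, 0.2656, 0.1842]
ee_rot: [-0.008, 3.138, 0.002]
force: [0.1, -0.4, 0.1]
opening: 0.775
grip_force: 0.0
```

Emit:
{"op": "move_arm", "data": {"grip": -1, "plan": [{"dx":0.01,"dy":-0.06,"dz":0,"wx":0,"wy":0,"wz":0},{"dx":0.02,"dy":-0.12,"dz":0,"wx":0,"wy":0,"wz":0},{"dx":0.03,"dy":-0.18,"dz":0,"wx":0,"wy":0,"wz":0},{"dx":0.04,"dy":-0.24,"dz":0,"wx":0,"wy":0,"wz":0},{"dx":0.042,"dy":-0.3,"dz":-0.02,"wx":0,"wy":0,"wz":0}]}}

```text
time: 20.25
eef_pos: [0.6827, -0.0369, 0.1637]
ee_rot: [-0.005, 3.136, -0.002]
force: [0.7, 0.4, 0.1]
opening: 0.996
grip_force: 0.0
```

Emit:
{"op": "move_arm", "data": {"plan": [{"dx":0,"dy":-0.018,"dz":-0.01,"wx":0,"wy":0,"wz":0},{"dx":0,"dy":-0.018,"dz":-0.01,"wx":0,"wy":0,"wz":0}]}}

```text
time: 20.5
eef_pos: [0.6815, -0.0531, 0.151]
ee_rot: [0.003, -3.141, -0.001]
force: [-0.3, 0.2, 0.9]
opening: 1.0
grip_force: 0.0
```

Run:
```python
from h import *
st=get_state(); print({k:np.round(st[k],4) for k in ('eef_pos','opening')})
w=snap('wrist','w8'); t=snap('top','top4')
for b in lids(w): print('w',b)
for b in lids(t,(150,140,400,320)): print('t',b)
```

```text
{'eef_pos': array([ 0.6815, -0.0531,  0.151 ]), 'opening': np.float64(1.0)}
w ([273, 209, 84, 81, 5134], [0.6822, -0.0537], 682, -53, 24.5)
w ([492, 221, 86, 61, 4134], [0.6816, 0.0736], 677, 73, 24.7)
t ([150, 169, 26, 25, 499], [0.6576, 0.306], 658, 306, 25.7)
```

Emit:
{"op": "move_arm", "data": {"plan": [{"dx":0.0005,"dy":-0.0005,"dz":-0.04,"wx":0,"wy":0,"wz":0},{"dx":0.0005,"dy":-0.0005,"dz":-0.08,"wx":0,"wy":0,"wz":0},{"dx":0.0005,"dy":-0.0005,"dz":-0.105,"wx":0,"wy":0,"wz":0},{"dx":0.0005,"dy":-0.0005,"dz":-0.114,"wx":0,"wy":0,"wz":0},{"dx":0.0005,"dy":-0.0005,"dz":-0.114,"wx":0,"wy":0,"wz":0}]}}

```text
time: 21.22
eef_pos: [0.6825, -0.0521, 0.0376]
ee_rot: [-0.007, 3.141, -0.0]
force: [-0.1, -0.2, 0.7]
opening: 0.997
grip_force: 0.0
```

Emit:
{"op": "move_arm", "data": {"grip": -0.33, "plan": [{"dx":0,"dy":0,"dz":0,"wx":0,"wy":0,"wz":0},{"dx":0,"dy":0,"dz":0,"wx":0,"wy":0,"wz":0},{"dx":0,"dy":0,"dz":0,"wx":0,"wy":0,"wz":0}]}}

```text
time: 21.6
eef_pos: [0.6823, -0.0532, 0.0373]
ee_rot: [-0.005, 3.141, -0.0]
force: [-0.5, 0.1, -0.4]
opening: 0.66
grip_force: 0.0
```

Emit:
{"op": "move_arm", "data": {"grip": -0.28, "plan": [{"dx":0,"dy":0,"dz":0,"wx":0,"wy":0,"wz":0},{"dx":0,"dy":0,"dz":0,"wx":0,"wy":0,"wz":0}]}}

```text
time: 21.85
eef_pos: [0.6822, -0.0531, 0.037]
ee_rot: [-0.005, 3.141, 0.0]
force: [-0.6, 0.7, 2.4]
opening: 0.641
grip_force: 0.8
```

Emit:
{"op": "move_arm", "data": {"grip": -0.255, "plan": [{"dx":0,"dy":0,"dz":0,"wx":0,"wy":0,"wz":0},{"dx":0,"dy":0,"dz":0,"wx":0,"wy":0,"wz":0}]}}

```text
time: 22.1
eef_pos: [0.6822, -0.053, 0.0372]
ee_rot: [-0.005, 3.141, 0.0]
force: [-1.3, 1.4, 3.5]
opening: 0.632
grip_force: 10.5
```

Emit:
{"op": "move_arm", "data": {"grip": -0.248, "plan": [{"dx":0,"dy":0,"dz":0,"wx":0,"wy":0,"wz":0},{"dx":0,"dy":0,"dz":0,"wx":0,"wy":0,"wz":0},{"dx":0,"dy":0,"dz":0.02,"wx":0,"wy":0,"wz":0},{"dx":0,"dy":0,"dz":0.06,"wx":0,"wy":0,"wz":0},{"dx":0,"dy":0,"dz":0.1,"wx":0,"wy":0,"wz":0}]}}

```text
time: 22.72
eef_pos: [0.6819, -0.0534, 0.1386]
ee_rot: [0.005, -3.141, 0.001]
force: [1.3, -0.7, -1.2]
opening: 0.623
grip_force: 13.3
```

Emit:
{"op": "move_arm", "data": {"plan": [{"dx":-0.015,"dy":0.03,"dz":0.015,"wx":0,"wy":0,"wz":0},{"dx":-0.035,"dy":0.07,"dz":0.015,"wx":0,"wy":0,"wz":0},{"dx":-0.055,"dy":0.11,"dz":0.015,"wx":0,"wy":0,"wz":0},{"dx":-0.075,"dy":0.15,"dz":0.015,"wx":0,"wy":0,"wz":0},{"dx":-0.095,"dy":0.19,"dz":0.015,"wx":0,"wy":0,"wz":0}]}}

```text
time: 23.35
eef_pos: [0.5863, 0.1379, 0.1526]
ee_rot: [-0.005, 3.141, -0.001]
force: [-0.2, 0.1, -1.6]
opening: 0.625
grip_force: 13.3
```

Emit:
{"op": "move_arm", "data": {"plan": [{"dx":-0.02,"dy":0.045,"dz":0,"wx":0,"wy":0,"wz":0},{"dx":-0.035,"dy":0.09,"dz":0,"wx":0,"wy":0,"wz":0},{"dx":-0.041,"dy":0.13,"dz":0,"wx":0,"wy":0,"wz":0},{"dx":-0.041,"dy":0.148,"dz":0,"wx":0,"wy":0,"wz":0},{"dx":-0.041,"dy":0.148,"dz":-0.02,"wx":0,"wy":0,"wz":0}]}}

```text
time: 23.98
eef_pos: [0.547, 0.2858, 0.1332]
ee_rot: [-0.007, 3.138, 0.001]
force: [0.8, 0.4, -2.6]
opening: 0.625
grip_force: 13.3
```

Emit:
{"op": "move_arm", "data": {"plan": [{"dx":0,"dy":0,"dz":-0.02,"wx":0,"wy":0,"wz":0},{"dx":0,"dy":0,"dz":-0.03,"wx":0,"wy":0,"wz":0},{"dx":0,"dy":0,"dz":-0.034,"wx":0,"wy":0,"wz":0},{"dx":0,"dy":0,"dz":-0.036,"wx":0,"wy":0,"wz":0},{"dx":0,"dy":0,"dz":-0.036,"wx":0,"wy":0,"wz":0}]}}

```text
time: 24.6
eef_pos: [0.5466, 0.2846, 0.0972]
ee_rot: [-0.005, 3.14, -0.0]
force: [-3.7, -2.7, 4.9]
opening: 0.626
grip_force: 14.3
```

Emit:
{"op": "move_arm", "data": {"grip": -0.55, "plan": [{"dx":0,"dy":0,"dz":0,"wx":0,"wy":0,"wz":0},{"dx":0,"dy":0,"dz":0,"wx":0,"wy":0,"wz":0},{"dx":0,"dy":0,"dz":0.02,"wx":0,"wy":0,"wz":0},{"dx":0,"dy":0,"dz":0.06,"wx":0,"wy":0,"wz":0},{"dx":0,"dy":-0.02,"dz":0.085,"wx":0,"wy":0,"wz":0}]}}

```text
time: 25.22
eef_pos: [0.5463, 0.2656, 0.1826]
ee_rot: [-0.007, 3.139, 0.001]
force: [0.4, 0.2, 0.3]
opening: 0.776
grip_force: 0.0
```

Emit:
{"op": "move_arm", "data": {"grip": -1, "plan": [{"dx":0.01,"dy":-0.06,"dz":0,"wx":0,"wy":0,"wz":0},{"dx":0.04,"dy":-0.11,"dz":0,"wx":0,"wy":0,"wz":0},{"dx":0.08,"dy":-0.15,"dz":0,"wx":0,"wy":0,"wz":0},{"dx":0.131,"dy":-0.19,"dz":-0.02,"wx":0,"wy":0,"wz":0},{"dx":0.131,"dy":-0.19,"dz":-0.03,"wx":0,"wy":0,"wz":0}]}}

```text
time: 25.85
eef_pos: [0.6786, 0.0719, 0.1486]
ee_rot: [-0.001, -3.141, 0.0]
force: [-1.1, 0.2, -0.2]
opening: 0.999
grip_force: 0.0
```

Run:
```python
from h import *
st=get_state(); print({k:np.round(st[k],4) for k in ('eef_pos','opening')})
w=snap('wrist','w9'); t=snap('top','top5')
for b in lids(w): print('w',b)
for b in lids(t,(120,140,400,320),190,.116): print('t116',b)
```

```text
{'eef_pos': array([0.6786, 0.0719, 0.1486]), 'opening': np.float64(0.9985)}
w ([551, 205, 89, 98, 6254], [0.6837, 0.2366], 686, 239, 36.0)
w ([276, 206, 86, 82, 5037], [0.6779, 0.0732], 677, 74, 24.6)
```

View pics/top5.png

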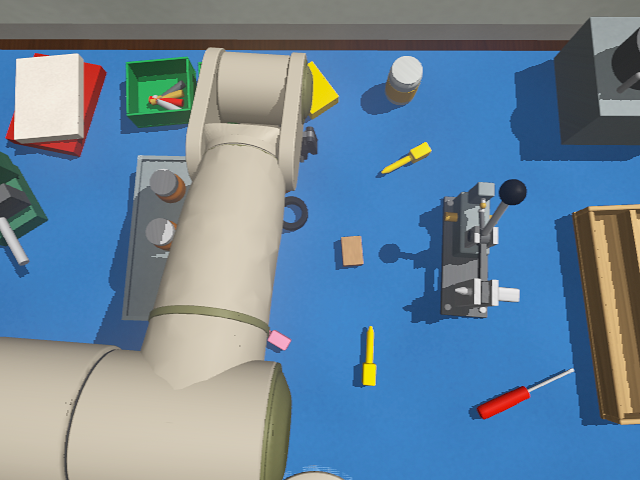

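Two jars stand on the deck at (165,183) and (160,233), the pin is seated at (508,295), and the third jar is under the gripper.

Emit:
{"op": "move_arm", "data": {"plan": [{"dx":0,"dy":0.0005,"dz":-0.04,"wx":0,"wy":0,"wz":0},{"dx":0,"dy":0.0005,"dz":-0.08,"wx":0,"wy":0,"wz":0},{"dx":0,"dy":0.0005,"dz":-0.105,"wx":0,"wy":0,"wz":0},{"dx":0,"dy":0.0005,"dz":-0.113,"wx":0,"wy":0,"wz":0},{"dx":0,"dy":0.0005,"dz":-0.113,"wx":0,"wy":0,"wz":0}]}}

```text
time: 26.58
eef_pos: [0.6771, 0.0761, 0.0389]
ee_rot: [-0.006, 3.141, 0.0]
force: [0.2, -0.2, 0.7]
opening: 1.001
grip_force: 0.0
```

Emit:
{"op": "move_arm", "data": {"grip": -0.33, "plan": [{"dx":0,"dy":0,"dz":0,"wx":0,"wy":0,"wz":0},{"dx":0,"dy":0,"dz":0,"wx":0,"wy":0,"wz":0},{"dx":0,"dy":0,"dz":0,"wx":0,"wy":0,"wz":0}]}}

```text
time: 26.95
eef_pos: [0.6773, 0.0753, 0.0383]
ee_rot: [-0.005, 3.141, -0.0]
force: [-0.2, -0.9, 0.0]
opening: 0.666
grip_force: 0.0
```

Emit:
{"op": "move_arm", "data": {"grip": -0.28, "plan": [{"dx":0,"dy":0,"dz":0,"wx":0,"wy":0,"wz":0},{"dx":0,"dy":0,"dz":0,"wx":0,"wy":0,"wz":0}]}}

```text
time: 27.2
eef_pos: [0.6773, 0.0751, 0.038]
ee_rot: [-0.005, 3.141, -0.001]
force: [0.2, -0.7, 2.2]
opening: 0.645
grip_force: 1.0
```

Emit:
{"op": "move_arm", "data": {"grip": -0.25, "plan": [{"dx":0,"dy":0,"dz":0,"wx":0,"wy":0,"wz":0},{"dx":0,"dy":0,"dz":0,"wx":0,"wy":0,"wz":0}]}}

```text
time: 27.45
eef_pos: [0.6773, 0.0751, 0.0381]
ee_rot: [-0.005, 3.141, -0.001]
force: [-1.6, -3.9, 4.7]
opening: 0.622
grip_force: 8.8
```

Emit:
{"op": "move_arm", "data": {"grip": -0.24, "plan": [{"dx":0,"dy":0,"dz":0,"wx":0,"wy":0,"wz":0},{"dx":0,"dy":0,"dz":0,"wx":0,"wy":0,"wz":0},{"dx":0,"dy":0,"dz":0.02,"wx":0,"wy":0,"wz":0},{"dx":0,"dy":0,"dz":0.06,"wx":0,"wy":0,"wz":0},{"dx":0,"dy":0,"dz":0.1,"wx":0,"wy":0,"wz":0}]}}

```text
time: 28.08
eef_pos: [0.6768, 0.0759, 0.1396]
ee_rot: [0.005, -3.141, -0.001]
force: [0.2, -0.3, -1.5]
opening: 0.625
grip_force: 12.4
```

Emit:
{"op": "move_arm", "data": {"plan": [{"dx":-0.035,"dy":0.01,"dz":0.01,"wx":0,"wy":0,"wz":0},{"dx":-0.08,"dy":0.02,"dz":0.014,"wx":0,"wy":0,"wz":0},{"dx":-0.125,"dy":0.03,"dz":0.014,"wx":0,"wy":0,"wz":0},{"dx":-0.17,"dy":0.04,"dz":0.014,"wx":0,"wy":0,"wz":0},{"dx":-0.21,"dy":0.06,"dz":0.014,"wx":0,"wy":0,"wz":0}]}}

```text
time: 28.7
eef_pos: [0.4655, 0.1358, 0.1526]
ee_rot: [-0.004, 3.141, 0.001]
force: [-0.1, -0.3, -0.9]
opening: 0.624
grip_force: 12.4
```

Emit:
{"op": "move_arm", "data": {"plan": [{"dx":-0.015,"dy":0.04,"dz":0,"wx":0,"wy":0,"wz":0},{"dx":-0.015,"dy":0.085,"dz":0,"wx":0,"wy":0,"wz":0},{"dx":-0.015,"dy":0.125,"dz":0,"wx":0,"wy":0,"wz":0},{"dx":-0.015,"dy":0.15,"dz":0,"wx":0,"wy":0,"wz":0},{"dx":-0.015,"dy":0.15,"dz":-0.02,"wx":0,"wy":0,"wz":0}]}}

```text
time: 29.32
eef_pos: [0.4523, 0.2875, 0.1333]
ee_rot: [-0.009, 3.138, 0.003]
force: [0.8, -1.0, -1.7]
opening: 0.622
grip_force: 12.4
```

Emit:
{"op": "move_arm", "data": {"plan": [{"dx":0,"dy":0,"dz":-0.02,"wx":0,"wy":0,"wz":0},{"dx":0,"dy":0,"dz":-0.03,"wx":0,"wy":0,"wz":0},{"dx":0,"dy":0,"dz":-0.034,"wx":0,"wy":0,"wz":0},{"dx":0,"dy":0,"dz":-0.034,"wx":0,"wy":0,"wz":0}]}}

```text
time: 29.82
eef_pos: [0.4524, 0.2855, 0.0985]
ee_rot: [-0.005, 3.141, 0.001]
force: [0.2, 0.4, -0.8]
opening: 0.621
grip_force: 12.4
```

Emit:
{"op": "move_arm", "data": {"plan": [{"dx":0,"dy":0,"dz":-0.0015,"wx":0,"wy":0,"wz":0},{"dx":0,"dy":0,"dz":-0.0015,"wx":0,"wy":0,"wz":0},{"dx":0,"dy":0,"dz":-0.0015,"wx":0,"wy":0,"wz":0}]}}

```text
time: 30.2
eef_pos: [0.4526, 0.2856, 0.0981]
ee_rot: [-0.005, 3.14, 0.001]
force: [-4.6, -1.4, 12.0]
opening: 0.624
grip_force: 14.7
```

Emit:
{"op": "move_arm", "data": {"grip": -0.55, "plan": [{"dx":0,"dy":0,"dz":0,"wx":0,"wy":0,"wz":0},{"dx":0,"dy":0,"dz":0,"wx":0,"wy":0,"wz":0},{"dx":0,"dy":0,"dz":0.02,"wx":0,"wy":0,"wz":0},{"dx":0,"dy":0,"dz":0.06,"wx":0,"wy":0,"wz":0},{"dx":0,"dy":0,"dz":0.11,"wx":0,"wy":0,"wz":0}]}}

```text
time: 30.82
eef_pos: [0.4517, 0.2852, 0.2069]
ee_rot: [0.005, -3.14, 0.001]
force: [0.1, 0.3, 0.5]
opening: 0.777
grip_force: 0.0
```

Emit:
{"op": "move_arm", "data": {"plan": [{"dx":-0.03,"dy":-0.06,"dz":0.04,"wx":0,"wy":0,"wz":0},{"dx":-0.06,"dy":-0.12,"dz":0.04,"wx":0,"wy":0,"wz":0},{"dx":-0.09,"dy":-0.18,"dz":0.04,"wx":0,"wy":0,"wz":0},{"dx":-0.12,"dy":-0.24,"dz":0.04,"wx":0,"wy":0,"wz":0},{"dx":-0.12,"dy":-0.24,"dz":0.04,"wx":0,"wy":0,"wz":0}]}}

```text
time: 31.45
eef_pos: [0.3309, 0.0437, 0.2464]
ee_rot: [-0.002, 3.141, -0.001]
force: [0.9, 0.1, 0.5]
opening: 0.778
grip_force: 0.0
```

Run:
```python
from h import *
t=snap('top','top6'); s=snap('side','side6')
a=t['color'][130:350,100:520,::-1]; b=s['color'][90:410,130:430,::-1]
a=cv2.resize(a,(480,251)); b=cv2.resize(b,(320,341)); o=np.zeros((341,800,3),np.uint8);o[:251,:480]=a;o[:,480:]=b
cv2.imwrite('pics/c6.png',o)
```

```text
(no output)
```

View pics/c6.png

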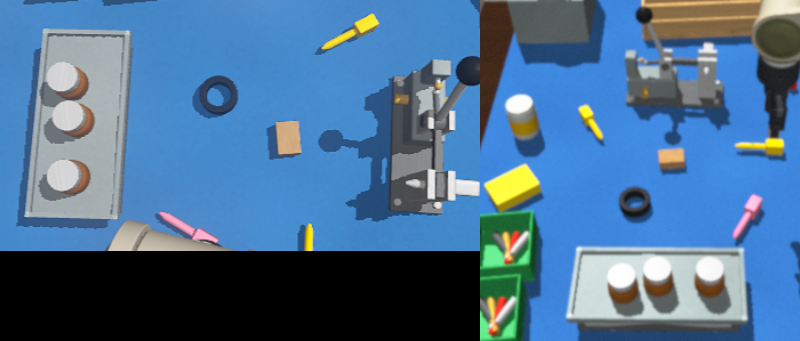

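All three amber jars stand upright on the deck; one has been nudged but is well inside the rim. The pin is home, and the gripper is clear of everything.

```bash
python3 -c "
from bench import *
print(finish_job())"
```

```text
the job is handed in; nothing more can be done
None
```

The job is handed in: the valve lever is in its float notch and pinned with the head home against the ear, and all three glass jars stand upright on the lift's deck, though no verdict came back. One jar was found shifted on the deck after I placed it, but it still stands well inside the rim.

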